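Unlock the spring-pull bench and hold its rod out at the mark

ROBOT

A 6-joint arm with a two-finger parallel gripper is mounted at the origin on the work surface. World frame = base frame: x ahead of the robot, y to its left, z up, the work surface at z = 0. Lengths are in m, angles in rad, forces in N, time in s.
With the tool pointing down it reaches from about 0.35 to 0.975 m from the base axis. Payload 4.9 kg.
Tool frame: the origin (TCP) lies at the very end of the fingers, on their centre line; the grasp point (between the pads) lies 19 mm behind it; x points along the fingers, y is the direction in which the jaws open and shut, and the axes are right-handed (so a half turn about x gives the same grasp; the last joint's range is limited). The gripper opens to 85 mm and grips with 20 to 120 N. Pads are 22 mm wide; open, the fingers measure 114 mm over their backs; the gripper's body (76 mm by 85 mm) begins 54 mm behind the grasp point. The pads swing forward as they close: fully open they stand 13 mm farther back than shut.
Start: joints at [-1.227, 0.053, 1.613, -0, 1.476, -0.119], TCP at [0.279, -0.559, 0.231] pointing down, gripper open.
Joint ranges: [-3.01, 3.01], [-1.01, 2.22], [0.06, 2.58], [-1.02, 4.17], [0.09, 2.62], [-3.14, 3.14]. Speed limits (rad/s): [2.57, 2.57, 3.14, 3.14, 3.14, 3.14].

INTERFACE

Orientations are given as a unit quaternion [w, x, y, z].
In Python, from plant import manip gives the robot as it stands.
- The arm moves only by the tool play_rows, never from a script. Its argument "plan" is a list of rows, each a list of 5 numbers: the shift along the tool's x, y, z in mm, then the turn about the tool's x in rad, then the closure, from -1 (fully open) to 1 (shut). A call has 1 to 8 rows; each row is the pose to reach, as a shift and turn from the pose commanded when the call began, along the tool's axes at that moment; what a row does not reach only later rows make up. A row lasts 1/8 s, in which the tool goes at most 62.5 mm and 10.7 degrees, less where a joint would pass 70% of its speed; a pose out of reach is approached as far as the arm can. A call with a gripper value outside its range is refused whole. The fingers move at their own pace and stop on an object; the grip force is fixed at half the most. Time passes only in rows, so rows that repeat a pose let the fingers close. It gives the time, the measured TCP pose, the force and the opening at its end, in the units of the state.
- manip.state(): the state, without advancing time (a new reading comes with each control period).
- manip.grab_frame(name): name is "scene" or "side" or "wrist"; returns a dict with "img" (384x512x3 uint8, red, green, blue), "range_z" (384x512 float32, m along the optical axis (not along the pixel's ray), 0 where there is no reading), "fx", "fy", "cx", "cy" (pixels), "origin" and "rotation" of the camera in the world. Camera axes: x right, y up, looking along -z (the intrinsics and any distortion apply to the point x, -y, -z); pixel columns grow to the right and rows downward; lengths in m; the calibration is good to about 2 mm. A picture is of the moment at which its call begins.
- manip.job_done(): hands the job in, once; it reports no verdict.
The state is a dict: "time": time; "joint_pos": joint angles; "joint_vel": joint speeds; "joint_efforts": joint torques, N m; "tool_pos": TCP position; "tool_rot": TCP orientation; "contact_force": force on the tool from outside, world axes, zero at the start; "ft_torque": the same for the moment, N m; "gripper_width": opening from 0.0 (shut) to 1.0 (fully open).
Only numpy, scipy, OpenCV 4.12 (cv2) and the standard library are available. Lean on these libraries where they do the work, as an engineer would, in place of code of your own. Each camera call takes 0.05 s, during which the arm holds its last target. There are 200 camera calls.

TASK

On the spring-pull bench, turn the locking knob clockwise until it clicks past its detent, then take the rod by its upright grip post, draw it out of the barrel against the inner spring until its pointer is level with the length mark on the scale rail, and finish still holding it there with the gripper: the spring pulls it back if you let go. Do not shift the length mark, and leave the dropper bottle, the jar and the beaker where they stand.

Things in the scene. Friction and masses are not known exactly. Their poses are not given: they have to be found in the camera images.
- rig: Spring-pull bench, fixed: dark steel base plate 380 x 140 x 12 mm (x -210 to 170), aluminium barrel 32 mm thick with its axis 36 mm up, white lock housing 60 x 64 mm, top 62 mm up. Origin on the worktop under the barrel's mouth; x runs back along the barrel (the rod comes out along -x), z up. Knob axis at x +45, y 0; grip post at x -85, y 0 when home; scale rail at y -50, its top 28 mm up.
- knob (a joint): Turn of the black locking knob on the housing, rad: 0 = locked (starts 0 to 0.12), grows clockwise seen from above, stop at 1.25. A sprung ball resists from 0.25 (about 0.1 N m), crest at 0.62, then it pushes the knob on to about 0.95: above 0.85 it is past its click, and it stays where left. While locked, the rod has only about 3 mm of play.
- knob_grip (a point): Point to grip on the knob, on its vertical axis, 92 mm above the worktop. Its grip is an upright bar 12 mm thick, 42 mm long, 32 mm high (70 to 102 mm above the worktop) on a disc of 48 mm diameter. The point's y axis runs along the bar, x across it; at joint 0 the bar lies across the barrel (along the bench's y).
- rod: The telescoping steel rod (14 mm thick) with grip post and pointer, one rigid part that slides along the bench's -x by at most 95 mm. The inner spring pulls it home: about 3 N at the start, 90 N/m more as it comes out (up to about 11 N at the mark). Origin and axes coincide with the bench's when home, and move with the rod.
- grip_post (a point): Point to grip on the rod's upright black post, a vertical round bar of 22 mm diameter, 44 to 108 mm above the worktop, at the rod's outer end. On its axis, 82 mm above the worktop; axes as the bench's. The barrel's mouth is 87 mm away when the rod is home; nothing else within 60 mm is higher than 50 mm.
- pointer_tip (a point): Tip of the rod's pointer, a steel bar 4 mm thick, 36 mm above the worktop, that sticks out from the rod under the grip post towards the scale rail. The tip is 40 mm to the bench's -y side of the post's axis, at the same x. Axes as the bench's.
- mark_top (a point): The length mark: top centre of an upright steel blade 3 mm thick, 18 mm wide, 48 mm above the worktop, on a dark rider (18 x 22 mm) on the scale rail, 42 to 78 mm further out (bench -x) than the pointer's start. Pointer and mark are level when both have the same x along the bench (axes as the bench's). The rider can slide but must not be shifted.
- dropper_mid (a point): Centre, half-way up, of the loose brown glass dropper bottle: diameter 38 mm, height 85 mm, upright. Leave it alone.
- jar_mid (a point): Centre, half-way up, of the loose white jar: diameter 50 mm, height 80 mm, upright. Leave it alone.
- beaker_mid (a point): Centre, half-way up, of the loose empty glass beaker: rim diameter 68 mm, height 85 mm, upright. Leave it alone.

How it is judged:
By the outcome, as a careful person would: the job done as asked, in the order asked, and still so for the second after the job is handed in, while the arm keeps its last pose, push and grip.
It also fails if it takes over 48 s, if anything falls off the work surface, if the arm or the gripper's body presses on something with over 40 N, if the wrist force passes 120 N, or if a joint passes its speed limit or range.

## Working session

There is one attempt and no reset: what is moved stays moved. The work goes in short steps, Python scripts to look and compute and a tool call to move; the robot and the scene stay as the last step left them, time stands still between calls to the robot, and variables do not carry over. Pictures are saved under pics/ and viewed, about 8 in all and at most 12, crops included, and the job is handed in when it is done.

Besides the shell and the picture viewer there is one more tool, called after ">>>" by a JSON object that holds its "method" and its "body", one argument or row to a line. play_rows: Moves the arm, as the interface text tells. Its arguments: {"type":"object","properties":{"plan":{"type":"array"}},"required":["plan"]}

```bash
mkdir -p pics
cat > h.py <<'E'
import numpy as np, cv2
from plant import manip
def grab(n,save=None):
    f=manip.grab_frame(n)
    np.savez(f'{n}.npz',**{k:np.array(v) for k,v in f.items()})
    if save: cv2.imwrite('pics/'+save,cv2.cvtColor(f['img'],cv2.COLOR_RGB2BGR))
    return f
def cloud(f):
    z=f['range_z'].astype(float);v,u=np.mgrid[:z.shape[0],:z.shape[1]]
    c=np.stack([(u-f['cx'])/f['fx']*z,-(v-f['cy'])/f['fy']*z,-z],-1)
    return c@np.array(f['rotation']).T+np.array(f['origin'])
E
python3 - <<'E'
from h import *
a=grab('scene')['img'];b=grab('side')['img']
f=np.hstack([a,b]);cv2.imwrite('pics/a.png',cv2.resize(f,(800,300),interpolation=cv2.INTER_AREA)[:,:,::-1])
cv2.imwrite('pics/s.png',a[:,:,::-1]);print({k:v for k,v in manip.state().items()})
f=np.load('scene.npz');print(f['origin'],f['rotation'],list(f.keys()))
f=np.load('side.npz');print(f['origin'],f['rotation'])
E
```

```text
{'time': 0.1, 'joint_pos': array([-1.22700268e+00,  5.32881907e-02,  1.61416032e+00,  2.75328984e-05,
        1.47599731e+00, -1.18984111e-01]), 'joint_vel': array([ 0.00026481, -0.00272265, -0.00159097,  0.00030491,  0.00109451,
       -0.00043048]), 'joint_efforts': array([ 1.32837981e-04, -3.94904602e+01, -3.71362102e+01, -1.13729486e-04,
        3.92274684e-03,  3.73242881e-05]), 'tool_pos': array([ 0.27884708, -0.55871774,  0.23018543]), 'tool_rot': array([-0.1615074 , -0.68819761, -0.16281169,  0.68832533]), 'contact_force': array([0.01639923, 0.18629575, 0.07377005]), 'ft_torque': array([ 0.00645601,  0.04077229, -0.04197015]), 'gripper_width': 0.999355771352599}
[ 1.04305714 -0.48732439  0.68789656] [0.86870086 0.38959088 0.12114086 0.28089616] ['img', 'range_z', 'fx', 'fy', 'cx', 'cy', 'origin', 'rotation']
[0.63566865 0.76775011 0.92625087] [ 0.00178764 -0.0081918   0.3437866   0.93901037]
```

View pics/a.png

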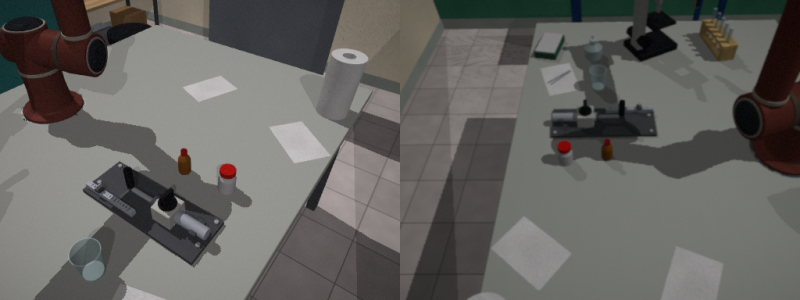

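View pics/s.png

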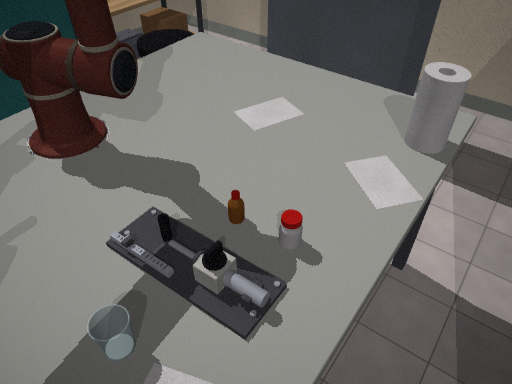

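The scene view shows the bench at about (195,265), with the post at (165,228), knob at (215,258), and rider/mark at (122,240). The dropper is at (236,208), the jar at (291,230) and the beaker at (112,335).

```bash
sed -i 's/^    return c@.*/    from scipy.spatial.transform import Rotation as R\n    q=np.array(f["rotation"]);return R.from_quat(q[[1,2,3,0]]).apply(c.reshape(-1,3)).reshape(c.shape)+np.array(f["origin"])/' h.py
python3 - <<'E'
from h import *
for n in('scene','side'):
    f=dict(np.load(n+'.npz'));P=cloud(f);im=f['img'].astype(int)
    X=P.reshape(-1,3);C=im.reshape(-1,3)
    ok=(f['range_z'].ravel()>0)
    if n=='scene': print([P[v,u].round(3) for u,v in((195,265),(165,218),(215,243),(122,238),(236,208),(291,230),(100,200),(300,330))])
    m=ok&(abs(X[:,2]-.012)<.006)&(C.max(1)<90)&(X[:,0]>.3)&(X[:,0]<1)&(abs(X[:,1])<.9)
    mask=m.reshape(P.shape[:2]).astype(np.uint8)
    k,l,s,c=cv2.connectedComponentsWithStats(mask);i=1+s[1:,4].argmax()
    Y=P[l==i][:,:2];r=cv2.minAreaRect((Y*1000).astype(np.float32));print(n,r,s[i],cv2.boxPoints(r))
    w=ok&(abs(X[:,2]-.062)<.005)&(C.min(1)>120)&(np.linalg.norm(X[:,:2]-np.array(r[0])/1000,axis=1)<.15)
    print('housing',w.sum(),X[w].mean(0))
    w=ok&(X[:,2]>.098)&(X[:,2]<.115)&(C.max(1)<90)&(np.linalg.norm(X[:,:2]-np.array(r[0])/1000,axis=1)<.2)
    from scipy.cluster.hierarchy import fclusterdata
    Z=X[w];g=fclusterdata(Z,.02,criterion='distance')
    for j in set(g): print(' hi',(g==j).sum(),Z[g==j].mean(0).round(4),Z[g==j].max(0).round(4),Z[g==j].min(0).round(4))
E
```

```text
[array([ 0.662, -0.162,  0.06 ]), array([ 0.564, -0.135,  0.107]), array([ 0.681, -0.122,  0.099]), array([ 0.466, -0.183,  0.026]), array([0.624, 0.013, 0.052]), array([0.761, 0.026, 0.057]), array([ 0.301, -0.12 , -0.001]), array([ 0.882, -0.129,  0.001])]
scene ((622.1611328125, -134.34104919433594), (379.56756591796875, 141.7100372314453), 0.36898481845855713) [ 106  207  181  131 5692] [[ 431.925     -64.7097  ]
 [ 432.8376   -206.4168  ]
 [ 812.3973   -203.9724  ]
 [ 811.4847    -62.265305]]
housing 203 [ 0.68549965 -0.14676591  0.0610244 ]
 hi 119 [ 0.6871 -0.1353  0.1011] [ 0.6926 -0.1134  0.1044] [ 0.6806 -0.1547  0.0981]
 hi 96 [ 0.5589 -0.1367  0.1053] [ 0.5674 -0.1248  0.1095] [ 0.5468 -0.1464  0.0985]
side ((618.5859985351562, -125.2930908203125), (380.9871520996094, 130.52442932128906), 1.5042757987976074) [ 193  140  136   36 2937] [[ 426.44482   -65.05412 ]
 [ 429.87134  -195.53355 ]
 [ 810.7272   -185.53206 ]
 [ 807.30066   -55.052628]]
housing 0 [nan nan nan]
 hi 49 [ 0.5544 -0.1338  0.1052] [ 0.5641 -0.1237  0.1094] [ 0.5448 -0.1454  0.0983]
 hi 49 [ 0.6839 -0.1352  0.1009] [ 0.6896 -0.1148  0.1049] [ 0.6781 -0.1576  0.0984]<stdin>:12: RuntimeWarning: Mean of empty slice.
  ret = um.true_divide(
```

```bash
cat >> h.py <<'E'
def tool():
    from scipy.spatial.transform import Rotation as R
    s=manip.state();q=s['tool_rot'];return s,R.from_quat(q[[1,2,3,0]]).as_matrix()
def to(p,yaw=None):
    "shift mm along tool axes to world p (m); turn so that jaw axis y has world yaw mod pi"
    s,M=tool();d=M.T@(np.array(p)-s['tool_pos'])*1000
    cur=np.arctan2(M[1,1],M[0,1]);t=None
    if yaw is not None: t=-(yaw-cur) ; t=(t+np.pi/2)%np.pi-np.pi/2
    print('t',round(s['time'],2),'tcp',s['tool_pos'].round(4),'jawyaw',cur.round(3),'q',s['joint_pos'].round(3),'w',round(s['gripper_width'],3),'F',s['contact_force'].round(1),'shift',d.round(1),'turn',t)
E
python3 -c "
from h import *
print(tool()[1].round(3));to([.687,-.134,.2],0.0065)"
```

```text
[[-0.001  0.446 -0.895]
 [ 0.002 -0.895 -0.446]
 [-1.    -0.002 -0.   ]]
t 0.1 tcp [ 0.2788 -0.5587  0.2302] jawyaw -1.108 q [-1.227  0.053  1.614  0.     1.476 -0.119] w 0.999 F [0.  0.2 0.1] shift [  30.7 -197.8 -554.8] turn -1.114520969901719
```

>>> {"method": "play_rows", "body": {
  "plan": [
    [0,-198,-555,-1.114,-1],
    [0,-198,-555,-1.114,-1],
    [0,-198,-555,-1.114,-1],
    [0,-198,-555,-1.114,-1],
    [0,-198,-555,-1.114,-1],
    [0,-198,-555,-1.114,-1],
    [0,-198,-555,-1.114,-1],
    [0,-198,-555,-1.114,-1]
  ]
}}

```text
time: 1.1
tool_pos: [0.6264, -0.1968, 0.2308]
tool_rot: [0.501, 0.498, 0.502, -0.499]
contact_force: [1.5, -0.3, 0.9]
gripper_width: 0.999
```

```bash
python3 -c "
from h import *
to([.687,-.134,.2],0.0065);f=grab('wrist','w1.png');print(f['origin'],f['rotation'])"
```

```text
t 1.1 tcp [ 0.6264 -0.1968  0.2308] jawyaw 0.006 q [-0.418  0.127  1.535 -0.     1.48  -0.424] w 0.999 F [ 1.5 -0.3  0.9] shift [ 30.7  61.  -62.5] turn -0.0004096126680805945
[ 0.62528547 -0.12697712  0.37407526] [ 9.90184071e-01 -1.39729195e-01  6.95672208e-06  3.35537569e-03]
```

View pics/w1.png

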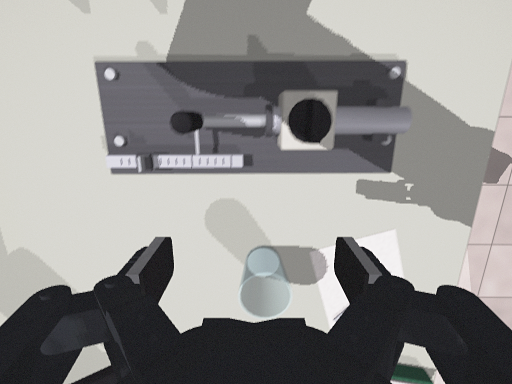

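The wrist view shows the whole bench: post (186,121), pointer (197,140), mark and rider (147,162), knob (310,121). I'll measure from this frame.

```bash
cat >> h.py <<'E'
def seg(f,b,zr,name):
    P=cloud(f);u0,v0,u1,v1=b;Q=P[v0:v1,u0:u1].reshape(-1,3)
    Q=Q[(Q[:,2]>zr[0])&(Q[:,2]<zr[1])]
    if len(Q):print(name,len(Q),'mean',Q.mean(0).round(4),'med',np.median(Q,0).round(4),'min',Q.min(0).round(4),'max',Q.max(0).round(4));return Q
E
python3 - <<'E'
from h import *
f=dict(np.load('wrist.npz'))
seg(f,(130,145,165,180),(.042,.055),'blade')
seg(f,(185,130,210,160),(.030,.042),'pointer')
seg(f,(165,105,210,140),(.100,.115),'post')
Q=seg(f,(270,85,350,155),(.096,.108),'bar')
print(cv2.minAreaRect((Q[:,:2]*1000).astype(np.float32)))
Q=seg(f,(270,85,350,155),(.057,.066),'housing')
print(cv2.minAreaRect((Q[:,:2]*1000).astype(np.float32)))
im=f['img'][85:190,85:350];cv2.imwrite('pics/c.png',cv2.resize(im[:,:,::-1],None,fx=3,fy=3,interpolation=cv2.INTER_CUBIC))
E
```

```text
blade 72 mean [ 0.487  -0.1878  0.0476] med [ 0.4874 -0.1876  0.0486] min [ 0.4844 -0.1967  0.0425] max [ 0.4882 -0.179   0.0514]
pointer 97 mean [ 0.5551 -0.1631  0.0383] med [ 0.5553 -0.1631  0.0386] min [ 0.5448 -0.1829  0.0302] max [ 0.5572 -0.1487  0.0405]
post 436 mean [ 0.5559 -0.137   0.1081] med [ 0.556  -0.1369  0.1085] min [ 0.5449 -0.1473  0.1002] max [ 0.5656 -0.1269  0.1105]
bar 574 mean [ 0.6837 -0.1355  0.1024] med [ 0.6836 -0.1353  0.1028] min [ 0.6783 -0.1568  0.0961] max [ 0.6906 -0.1149  0.1051]
((684.4039306640625, -135.8645782470703), (41.81352233886719, 12.164045333862305), 89.55789947509766)
housing 1609 mean [ 0.6819 -0.1338  0.0625] med [ 0.6774 -0.129   0.0626] min [ 0.6543 -0.1681  0.0572] max [ 0.7148 -0.104   0.0656]
((684.5050659179688, -136.06033325195312), (60.21825408935547, 64.07634735107422), 0.41760942339897156)
```

View pics/c.png

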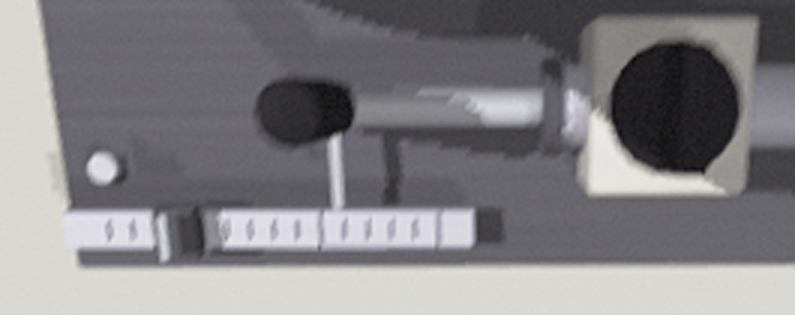

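>>> {"method": "play_rows", "body": {
  "plan": [
    [0,58,-61,0,-1],
    [0,58,-61,0,-1],
    [60,58,-61,0,-1],
    [110,58,-61,0,-1],
    [135,58,-61,0,-1],
    [155,58,-61,0,-1],
    [155,58,-61,0,-1]
  ]
}}

```text
time: 2.02
tool_pos: [0.6818, -0.1374, 0.0744]
tool_rot: [0.5, 0.498, 0.502, -0.499]
contact_force: [-0.1, 0.5, 0.5]
gripper_width: 0.995
```

```bash
python3 -c "
from h import *
to([.6845,-.136,.076],0.0065)"
```

```text
t 2.02 tcp [ 0.6818 -0.1374  0.0744] jawyaw 0.006 q [-0.306  0.347  1.549 -0.     1.25  -0.311] w 0.995 F [-0.1  0.5  0.5] shift [-1.6  2.7 -1.4] turn -0.0009556655901050704
```

>>> {"method": "play_rows", "body": {
  "plan": [
    [-1,2.5,-1.5,0,-1],
    [-1,2.5,-1.5,0,1],
    [-1,2.5,-1.5,0,1],
    [-1,2.5,-1.5,0,1],
    [-1,2.5,-1.5,0,1],
    [-1,2.5,-1.5,0,1],
    [-1,2.5,-1.5,0,1],
    [-1,2.5,-1.5,0,1]
  ]
}}

```text
time: 3.02
tool_pos: [0.6855, -0.1358, 0.0776]
tool_rot: [0.501, 0.498, 0.502, -0.499]
contact_force: [-2.1, 0.3, 3.4]
gripper_width: 0.134
```

```bash
python3 -c "
from h import *
to([.6845,-.136,.076],0.0065)"
```

```text
t 3.02 tcp [ 0.6855 -0.1358  0.0776] jawyaw 0.006 q [-0.302  0.348  1.541 -0.     1.253 -0.308] w 0.134 F [-2.1  0.3  3.4] shift [ 1.6 -1.   0.2] turn -0.0004594273716793662
```

>>> {"method": "play_rows", "body": {
  "plan": [
    [0,0,0,0.14,1],
    [0,0,0,0.28,1],
    [0,0,0,0.42,1],
    [0,0,0,0.56,1],
    [0,0,0,0.7,1],
    [0,0,0,0.84,1],
    [0,0,0,0.98,1],
    [0,0,0,1.06,1]
  ]
}}

```text
time: 4.03
tool_pos: [0.685, -0.1356, 0.0775]
tool_rot: [-0.179, -0.683, -0.18, 0.684]
contact_force: [-3.7, 1.4, 4.1]
gripper_width: 0.127
```

>>> {"method": "play_rows", "body": {
  "plan": [
    [0,0,0,0,1],
    [0,0,0,0,1],
    [0,0,0,0,-1],
    [0,0,0,0,-1],
    [0,0,0,0,-1],
    [0,0,0,0,-1],
    [0,0,0,0,-1]
  ]
}}

```text
time: 4.9
tool_pos: [0.6856, -0.1358, 0.0773]
tool_rot: [0.181, 0.684, 0.181, -0.684]
contact_force: [-0.2, 0.2, 0.1]
gripper_width: 0.999
```

```bash
python3 -c "
from h import *
to([.6845,-.136,.2],0.0065)"
```

```text
t 4.9 tcp [ 0.6856 -0.1358  0.0773] jawyaw -1.054 q [-0.302  0.349  1.541  0.     1.252  0.752] w 0.999 F [-0.2  0.2  0.1] shift [-122.7   -0.4    1. ] turn -1.0604126589493368
```

>>> {"method": "play_rows", "body": {
  "plan": [
    [-60,0,0,0,-1],
    [-122,0,0,0,-1],
    [-122,0,0,-0.15,-1],
    [-122,0,0,-0.33,-1],
    [-122,0,0,-0.51,-1],
    [-122,0,0,-0.69,-1],
    [-122,0,0,-0.87,-1],
    [-122,0,0,-1.055,-1]
  ]
}}

```text
time: 5.9
tool_pos: [0.6855, -0.1358, 0.1993]
tool_rot: [0.502, 0.498, 0.502, -0.498]
contact_force: [-0.4, -0.3, -0.2]
gripper_width: 1.0
```

>>> {"method": "play_rows", "body": {
  "plan": [
    [0,-60,40,0,-1],
    [0,-90,60,0,-1],
    [0,-90,60,0,-1],
    [0,-90,60,0,-1],
    [0,-90,60,0,-1]
  ]
}}

```text
time: 6.52
tool_pos: [0.5964, -0.1954, 0.1995]
tool_rot: [0.501, 0.5, 0.5, -0.499]
contact_force: [-0.1, 0.4, -0.3]
gripper_width: 0.997
```

Run:
```python
from h import *
f=grab('wrist','w2.png')
P=cloud(f)
def win(b,zr,name):
    m=(P[...,0]>b[0])&(P[...,0]<b[1])&(P[...,1]>b[2])&(P[...,1]<b[3])&(P[...,2]>zr[0])&(P[...,2]<zr[1])
    Q=P[m];print(name,len(Q),np.median(Q,0).round(4),Q.min(0).round(4),Q.max(0).round(4));return Q
Q=win((.65,.72,-.17,-.1),(.097,.108),'bar');print(cv2.minAreaRect((Q[:,:2]*1000).astype(np.float32)))
win((.53,.58,-.16,-.11),(.1,.115),'post');win((.47,.53,-.2,-.17),(.045,.055),'blade');win((.545,.57,-.18,-.152),(.03,.042),'pointer')
to([.557,-.1355,.065],.0065)
```

```text
bar 718 [ 0.6833 -0.1355  0.1028] [ 0.6644 -0.1502  0.097 ] [ 0.7034 -0.1215  0.1057]
((684.3328857421875, -135.89486694335938), (41.73396301269531, 12.352938652038574), 29.423749923706055)
post 535 [ 0.5555 -0.1364  0.1085] [ 0.5443 -0.1473  0.1002] [ 0.5655 -0.1267  0.1106]
blade 70 [ 0.4868 -0.1875  0.0488] [ 0.4844 -0.1964  0.0452] [ 0.4881 -0.1791  0.0514]
pointer 94 [ 0.5551 -0.1644  0.0386] [ 0.5528 -0.177   0.035 ] [ 0.5571 -0.1523  0.0406]
t 6.58 tcp [ 0.5964 -0.1953  0.1994] jawyaw 0.002 q [-0.435  0.079  1.639  0.     1.423 -0.437] w 0.999 F [0.  0.3 0.4] shift [134.4 -39.3 -59.9] turn -0.004341540095148311
```

View pics/w2.png

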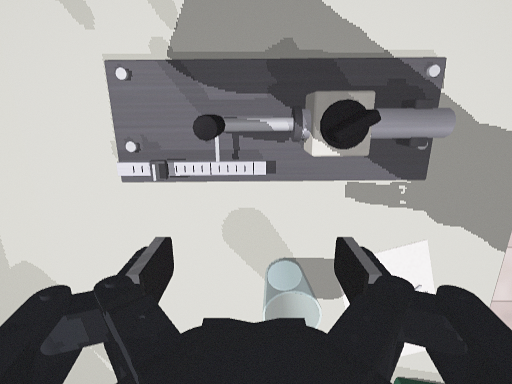

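The bar has turned 60° (1.05 rad), so the knob is past its click. The post is free at (0.5555, -0.1367). I'll give the tool a half turn so that the wrist camera ends on the rail side and can see the pointer and mark.

>>> {"method": "play_rows", "body": {
  "plan": [
    [0,-41,-58.5,0.17,-1],
    [0,-41,-58.5,0.34,-1],
    [0,-41,-58.5,0.51,-1],
    [0,-41,-58.5,0.68,-1],
    [0,-41,-58.5,0.85,-1],
    [0,-41,-58.5,1.02,-1],
    [0,-41,-58.5,1.19,-1],
    [0,-41,-58.5,1.36,-1]
  ]
}}

```text
time: 7.58
tool_pos: [0.5551, -0.1369, 0.1993]
tool_rot: [0.073, 0.703, 0.073, -0.703]
contact_force: [0.1, 0.7, 0.5]
gripper_width: 0.998
```

>>> {"method": "play_rows", "body": {
  "plan": [
    [0,0,0,0.17,-1],
    [0,0,0,0.34,-1],
    [0,0,0,0.51,-1],
    [0,0,0,0.68,-1],
    [0,0,0,0.85,-1],
    [0,0,0,1.02,-1],
    [0,0,0,1.19,-1],
    [0,0,0,1.36,-1]
  ]
}}

```text
time: 8.57
tool_pos: [0.5551, -0.1368, 0.1993]
tool_rot: [0.385, -0.593, 0.385, 0.593]
contact_force: [-0.9, -0.1, 0.5]
gripper_width: 0.998
```

>>> {"method": "play_rows", "body": {
  "plan": [
    [0,0,0,0.17,-1],
    [0,0,0,0.34,-1],
    [0,0,0,0.42,-1],
    [0,0,0,0.42,-1]
  ]
}}

```text
time: 9.07
tool_pos: [0.555, -0.1369, 0.1993]
tool_rot: [0.499, -0.501, 0.499, 0.501]
contact_force: [0.5, 0.2, 0.5]
gripper_width: 1.002
```

```bash
python3 -c "
from h import *
to([.5555,-.1367,.064],0.0065)"
```

```text
t 9.07 tcp [ 0.555  -0.1369  0.1993] jawyaw -3.137 q [-0.372 -0.052  1.772  0.     1.422  2.765] w 1.002 F [0.5 0.2 0.5] shift [135.3  -0.5   0.2] turn -0.0019032339016407107
```

>>> {"method": "play_rows", "body": {
  "plan": [
    [50,0,0,0,-1],
    [100,0,0,0,-1],
    [135,0,0,0,-1],
    [135,0,0,0,-1]
  ]
}}

```text
time: 9.57
tool_pos: [0.5521, -0.1361, 0.0607]
tool_rot: [0.498, -0.499, 0.5, 0.503]
contact_force: [0.4, 0.4, -0.0]
gripper_width: 1.002
```

>>> {"method": "play_rows", "body": {
  "plan": [
    [0,0,0,0,1],
    [0,0,0,0,1],
    [0,0,0,0,1],
    [0,0,0,0,1],
    [0,0,0,0,1],
    [0,0,0,0,1],
    [0,0,0,0,1]
  ]
}}

```text
time: 10.45
tool_pos: [0.5555, -0.1377, 0.0658]
tool_rot: [-0.5, 0.501, -0.499, -0.5]
contact_force: [-1.5, 0.6, 4.9]
gripper_width: 0.242
```

```bash
python3 -c "
from h import *
grab('wrist','w3.png');to([.5555,-.1367,.064],0.0065)"
```

```text
t 10.5 tcp [ 0.5555 -0.1377  0.0658] jawyaw -3.139 q [-0.373  0.088  1.867  0.     1.184  2.766] w 0.243 F [-1.6  0.6  6.2] shift [ 1.8 -0.   1. ] turn -0.0038609983289101812
```

View pics/w3.png

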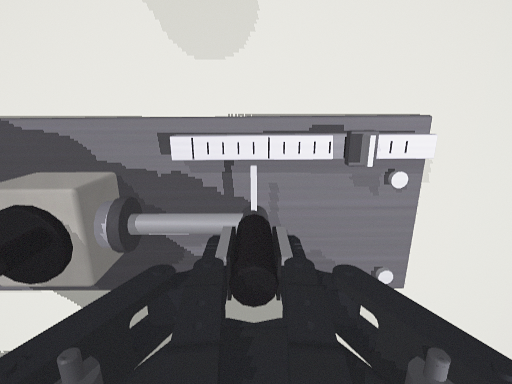

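The view shows the post in the grip, pointer at (253,185) and mark at (365,150). Next I pull the rod out most of the way.

>>> {"method": "play_rows", "body": {
  "plan": [
    [0,8,0,0,1],
    [0,16,0,0,1],
    [0,24,0,0,1],
    [0,32,-0.2,0,1],
    [0,40,-0.2,0,1],
    [0,48,-0.3,0,1],
    [0,56,-0.4,0,1],
    [0,62,-0.4,0,1]
  ]
}}

```text
time: 11.5
tool_pos: [0.4943, -0.1384, 0.0658]
tool_rot: [-0.501, 0.502, -0.498, -0.499]
contact_force: [10.2, 1.2, 3.1]
gripper_width: 0.245
```

>>> {"method": "play_rows", "body": {
  "plan": [
    [0,2,0,0,1],
    [0,2,0,0,1],
    [0,2,0,0,1]
  ]
}}

```text
time: 11.88
tool_pos: [0.4925, -0.1384, 0.0658]
tool_rot: [-0.501, 0.502, -0.498, -0.499]
contact_force: [7.7, 0.7, 4.0]
gripper_width: 0.245
```

```bash
cat > m.py <<'E'
from h import *
import sys
f=grab('wrist',sys.argv[1]);to([.4865,-.1367,.064],.0065)
P=cloud(f)
def win(b,zr,name):
    m=(P[...,0]>b[0])&(P[...,0]<b[1])&(P[...,1]>b[2])&(P[...,1]<b[3])&(P[...,2]>zr[0])&(P[...,2]<zr[1])
    Q=P[m]
    if len(Q): print(name,len(Q),np.median(Q,0).round(4),Q.min(0).round(4),Q.max(0).round(4))
win((.46,.53,-.205,-.17),(.0475,.055),'blade');win((.46,.53,-.205,-.17),(.043,.055),'blade all');win((.46,.53,-.17,-.155),(.03,.042),'pointer')
im=f['img'][100:260,170:400];cv2.imwrite('pics/z'+sys.argv[1],cv2.resize(im[:,:,::-1],None,fx=3,fy=3,interpolation=cv2.INTER_CUBIC))
E
python3 m.py w4.png
```

```text
t 11.93 tcp [ 0.4925 -0.1384  0.0658] jawyaw -3.139 q [-4.200e-01 -5.700e-02  2.015e+00  2.000e-03  1.178e+00  2.718e+00] w 0.238 F [7.9 0.9 3.6] shift [1.7 6.  1.7] turn -0.0042799703980964665
blade 158 [ 0.4863 -0.1876  0.0492] [ 0.4847 -0.1961  0.0476] [ 0.4876 -0.1782  0.051 ]
blade all 164 [ 0.4863 -0.1879  0.0492] [ 0.4847 -0.1963  0.0455] [ 0.4876 -0.1782  0.051 ]
pointer 135 [ 0.4916 -0.1627  0.0387] [ 0.4902 -0.1699  0.0373] [ 0.4935 -0.1552  0.0403]
```

View pics/zw4.png

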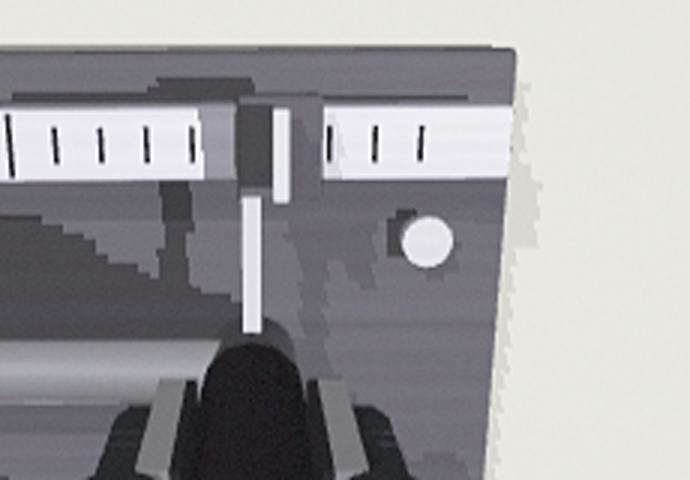

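The pointer is 5.5 mm short and the mark hasn't moved. I'll move it by the remainder.

>>> {"method": "play_rows", "body": {
  "plan": [
    [0,2,0,0,1],
    [0,4,0,0,1],
    [0,5.5,0,0,1],
    [0,5.5,0,0,1],
    [0,5.5,0,0,1],
    [0,5.5,0,0,1]
  ]
}}

```text
time: 12.68
tool_pos: [0.4871, -0.1384, 0.0658]
tool_rot: [-0.501, 0.502, -0.498, -0.499]
contact_force: [10.1, 0.7, 2.8]
gripper_width: 0.242
```

```bash
python3 m.py w5.png
```

```text
t 12.72 tcp [ 0.4871 -0.1384  0.0657] jawyaw -3.139 q [-4.250e-01 -7.000e-02  2.027e+00  2.000e-03  1.179e+00  2.714e+00] w 0.24 F [9.1 0.7 3.1] shift [1.7 0.6 1.7] turn -0.0042591210271014646
blade 153 [ 0.4862 -0.1875  0.0492] [ 0.485  -0.1961  0.0477] [ 0.4874 -0.1784  0.0507]
blade all 159 [ 0.4862 -0.1879  0.0492] [ 0.485  -0.1964  0.0442] [ 0.4875 -0.1781  0.0507]
pointer 134 [ 0.4865 -0.1627  0.0387] [ 0.4849 -0.17    0.0373] [ 0.4882 -0.1552  0.0406]
```

View pics/zw5.png

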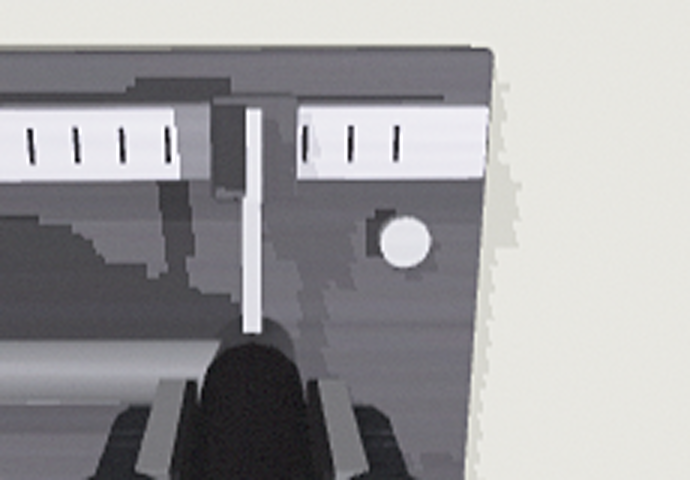

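>>> {"method": "play_rows", "body": {
  "plan": [
    [0,0.4,0,0,1],
    [0,0.4,0,0,1],
    [0,0.4,0,0,1],
    [0,0.4,0,0,1]
  ]
}}

```text
time: 13.22
tool_pos: [0.4868, -0.1384, 0.0657]
tool_rot: [-0.501, 0.503, -0.498, -0.499]
contact_force: [9.7, 0.9, 2.4]
gripper_width: 0.239
```

```bash
python3 m.py w6.png && python3 -c "
from plant import manip
print(manip.job_done())"
```

```text
t 13.28 tcp [ 0.4868 -0.1384  0.0657] jawyaw -3.139 q [-4.250e-01 -7.100e-02  2.028e+00  2.000e-03  1.179e+00  2.714e+00] w 0.241 F [9.8 0.1 3.2] shift [1.7 0.3 1.7] turn -0.004232560374489935
blade 156 [ 0.4859 -0.1878  0.0493] [ 0.4847 -0.1961  0.0479] [ 0.4877 -0.1785  0.0512]
blade all 163 [ 0.4859 -0.1881  0.0493] [ 0.4847 -0.1963  0.045 ] [ 0.4877 -0.1782  0.0512]
pointer 134 [ 0.4859 -0.1627  0.0387] [ 0.4846 -0.17    0.0368] [ 0.4878 -0.1552  0.0403]
the job is handed in; nothing more can be done
None
```

The job is done and handed in at 13.3 s: the rod is drawn out, its pointer is level with the length mark, and the gripper is still holding the post.

- **Knob:** I turned it clockwise about 1.06 rad. After I let go, the camera measured its bar at about 1.05 rad, past the 0.85 needed for the click.
- **Pointer and mark:** In the last check both measured x = 0.4859 m. That is within about 0.2 mm along the bench, though camera calibration is only good to about 2 mm.
- **Mark not shifted:** The blade read 0.4868 m before the pull and between 0.4859 and 0.4863 m after it. I put the difference down to measurement noise between views.
- **Grip:** The spring pull measured about 10 N and the gripper opening stayed steady.
- **Bottle, jar and beaker:** My path kept clear of all three and I felt no unexpected contact, but I did not re-measure where they stand at the end.

None of the checks failed.

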